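Slide the heavy battery into its charging bay and start the charger

ROBOT

A 7-joint arm with a two-finger parallel gripper is mounted at the origin on the work surface. World frame = base frame: x ahead of the robot, y to its left, z up, the work surface at z = 0. Lengths are in m, angles in degrees, forces in N, time in s.
With the tool pointing down it reaches from about 0.35 to 0.9 m from the base axis. Payload 7.2 kg.
Tool frame: the origin (TCP) lies at the very end of the fingers, on their centre line; the grasp point (between the pads) lies 19 mm behind it; z points along the fingers, y is the line along which they close (so a half turn about z gives the same grasp; the last joint's range is limited). The gripper opens to 88 mm and grips with 3 to 60 N. Pads are 20 mm wide; open, the fingers measure 115 mm over their backs; the gripper's body (75 mm by 178 mm) begins 61 mm behind the grasp point.
Start: joints at [71.895, 23.554, -0.728, 91.456, 0.321, 64.991, -4.71], TCP at [0.153, -0.606, 0.223] pointing down, gripper open.
Joint ranges: [-169.25, 169.25], [-16.82, 113.86], [-84.01, 82.57], [7.8, 145.47], [-59.2, 239.2], [7.22, 106.19], [-163.78, 163.78]. Speed limits (degrees/s): [136.94, 136.94, 172.46, 172.46, 180, 180, 180].

INTERFACE

Orientations are given as a 3x3 rotation matrix whose columns are the frame's x, y, z axes.
In Python, from rig import monitor, imaging, job_done gives the robot as it stands. The module is installed in compiled form; this text tells all that it offers.
- The arm moves only by the tool jog_arm, never from a script. Its arguments are lists of equal length, an entry for each row: "translation": the shift along the tool's x, y, z in units of 30 mm (1.0 is 30 mm), a list of three; "twist": the turn about the tool's z in units of 5 degrees (1.0 is 5 degrees). A call has 1 to 10 rows; each row is the pose to reach, as a shift and turn from the pose commanded when the call began, along the tool's axes at that moment; what a row does not reach only later rows make up. A row lasts 1/10 s, in which the tool goes at most 50 mm and 8.59 degrees, less where a joint would pass 70% of its speed; a pose out of reach is approached as far as the arm can. A call with a gripper value outside its range is refused whole. "gripper" is the closure, from 0 (fully open) to 1 (shut), set as the call begins (left out, the last holds). The fingers move at their own pace and stop on an object; "squeeze" is the grip in N (left out, the last holds). Time passes only in rows, so rows that repeat a pose let the fingers close. It gives the time, the measured TCP pose, the force and the opening at its end, in the units of the state.
- monitor.get_state(): the state, without advancing time (a new reading comes with each control period).
- imaging.get_image(name): name is "side" or "top" or "wrist"; returns (picture, depth): 420x560x3 uint8, red, green, blue; 420x560 float32, m along the optical axis (not along the pixel's ray), 0 where there is no reading.
- imaging.calibration(name): a dict with "fov_y" (degrees; the focal length in pixels is half the picture's height over the tangent of half this angle, whatever the lens; pixels are square), "cx", "cy" (the principal point, pixels), "R" (3x3) and "t" (3): a world point X has camera coordinates R X + t. Camera axes: x right, y down, z forward; pixel columns grow to the right and rows downward; lengths in m; the calibration is good to about 2 mm. The wrist camera is an equidistant fisheye: a pixel r from the principal point sees the ray r / f radians off the axis. A picture is of the moment at which its call begins: read the wrist's pose just before it. calibration takes no time and is no camera call; for the wrist camera it gives the pose at the moment of the call.
- job_done(): hands the job in, once; it reports no verdict.
The state is a dict: "time_s": time; "qpos": joint angles; "qvel": joint speeds; "tau": joint torques, N m; "ee_pos": TCP position; "eef_rot": TCP orientation; "ft_force": force on the tool from outside, world axes, zero at the start; "ft_torque": the same for the moment, N m; "opening": finger opening in m.
Only numpy, scipy, OpenCV 4.12 (cv2) and the standard library are available. Lean on these libraries where they do the work, as an engineer would, in place of code of your own. Each camera call takes 0.05 s, during which the arm holds its last target. There are 200 camera calls.

TASK

Put the heavy yellow-topped battery on charge without picking it up: slide it along the bench, pushing low down near its base so that it does not tip up, into the blue charging bay until its front is flush against the bay's back stop. Once it is home, press the red button on the white charger module right down and let it go; leave everything else on the bench where it stands.

Things in the scene. Friction and masses are not known exactly. Their poses are not given: they have to be found in the camera images.
- battery: Loose battery, 1.4 to 2.2 kg, grey, bright yellow top: 65 mm (x) by 151 mm (y) by 94 mm high plus two 6 mm terminals on top. Origin: centre of its underside. Its +x face looks roughly towards the bay; push on its -x face. Sliding takes 8 to 17 N; pushed higher than about 40 mm it may tip forwards, pushed 15 to 30 mm above the bench it slides.
- dock: Blue charging bay, fixed, no floor (the battery slides on the bare bench). Origin: on the bench, where the battery's origin comes when fully home; +x is the way the battery goes in (mouth faces -x), +y left of that, z up. White charger module, 45 mm high, at x -33 to +43 mm, y -163 to -101 mm; the red button is on it.
- dock_stop (a point): Foot of the bay's back stop, middle of the face that the battery's front comes against: 32.5 mm ahead (+x) of the bay's origin. The stop is 50 mm high, 30 mm thick.
- dock_mouth (a point): Middle of the bay's mouth, on the bench, 38 mm before (-x) the bay's origin. Flared lead-ins, about 200 mm apart here, narrow to side rails that run from x = -9 mm to the stop, 165 mm apart inside (7 mm play each side of the battery); rails 25 mm high, 12 mm thick.
- charge_button_top (a point): Centre of the top of the red push button (32 mm across) on the white charger module; pressed straight down.
- charge_button (a joint): Travel of the red button in m: 0 up, 0.006 fully down (about 5 N); springs back by itself.
- glue: Bystander: white glue bottle, orange cap, 48 mm across, 130 mm high, upright behind the bay; origin: centre of its underside.
- mug: Bystander: blue mug, 80 mm across, 90 mm high, handle at its +y; origin: centre of its underside.
- spool: Bystander: blue filament spool lying flat, 160 mm across, 58 mm high; origin: centre of its underside.
- screwdriver: Bystander: screwdriver with orange handle, 190 mm long, lying along its x; origin near its middle, at its underside.
- gear: Bystander: plywood gear wheel lying flat, about 98 mm across, 9 mm thick; origin: centre of its underside.
Mind the look-alikes: they are no part of the job. There is more than one size of the battery; the one meant has the size given above.

How it is judged:
By the outcome, as a careful person would: the job done as asked, in the order asked, and still so for the second after the job is handed in, with the robot touching nothing.
It also fails if it takes over 58 s, if anything falls off the work surface, if the arm or the gripper's body presses on something with over 40 N, if the wrist force passes 120 N, or if a joint passes its speed limit or range.

## Working session

There is one attempt and no reset: what is moved stays moved. The work goes in short steps, Python scripts to look and compute and a tool call to move; the robot and the scene stay as the last step left them, time stands still between calls to the robot, and variables do not carry over. Pictures are saved under pics/ and viewed, on a budget of 10 in all, crops included, one or two more only if the job needs it, and the job is handed in when it is done.

Besides the shell and the picture viewer there is one more tool, called after ">>>" in YAML: its name, and indented under it one key for each argument. jog_arm: Moves the arm, as the interface text tells. Its arguments: {"type":"object","properties":{"translation":{"type":"array"},"twist":{"type":"array"},"gripper":{"type":"number"},"squeeze":{"type":"number"}},"required":["translation","twist"]}

```bash
mkdir -p pics; cat > h.py <<'E'
import numpy as np, cv2
from rig import monitor, imaging, job_done
def snap(n,f):
    p,d=imaging.get_image(n); cv2.imwrite(f'pics/{f}.png',cv2.cvtColor(p,cv2.COLOR_RGB2BGR)); np.savez(f'pics/{f}.npz',p=p,d=d); return p,d
def w(n,u,v,d=None,z=None):
    c=imaging.calibration(n); f=210/np.tan(np.radians(c['fov_y']/2)); R=np.array(c['R']);t=np.array(c['t'])
    r=np.array([(u-c['cx'])/f,(v-c['cy'])/f,1]); o=-R.T@t; r=R.T@r
    return o+r*((z-o[2])/r[2] if z is not None else d)
E
python3 - <<'E'
from h import *
snap('top','top0'); snap('side','side0')
a=np.hstack([cv2.imread('pics/top0.png')]); 
for n in('top','side'): print(imaging.calibration(n))
s=monitor.get_state();print(s['time_s'],s['ee_pos'],s['eef_rot'],s['ft_force'])
E
```

```text
{'fov_y': 49.93028826006394, 'cx': 280.9506114623255, 'cy': 222.0574209307303, 'R': array([[-0.02798873, -0.99956699,  0.00908113],
       [-0.98349717,  0.025912  , -0.17905833],
       [ 0.17874548, -0.01394288, -0.98379655]]), 't': array([0.02933518, 0.50091924, 1.11374506])}
{'fov_y': 43.36711198981546, 'cx': 283.8488110300675, 'cy': 209.0557095969115, 'R': array([[-0.77080762, -0.63670839, -0.02140183],
       [-0.44688074,  0.56433196, -0.69413763],
       [ 0.45404099, -0.52548251, -0.71952409]]), 't': array([0.40883586, 0.26095337, 1.48456031])}
0.1 [ 0.15313471 -0.60549113  0.22190455] [[ 9.69458714e-01  2.45254153e-01 -4.49155324e-04]
 [ 2.45254542e-01 -9.69457790e-01  1.34291653e-03]
 [-1.06081271e-04 -1.41205952e-03 -9.99998997e-01]] [-0.3450491   0.11496098  0.73592385]
```

View pics/top0.png

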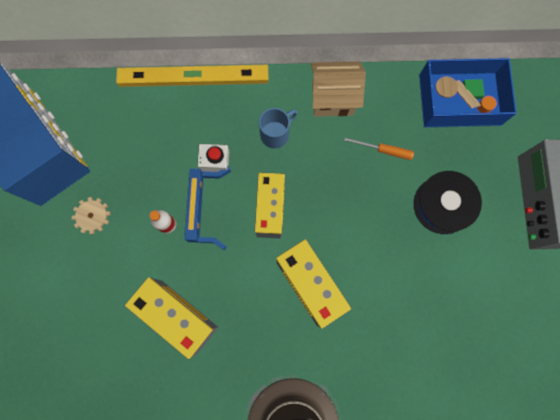

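View pics/side0.png

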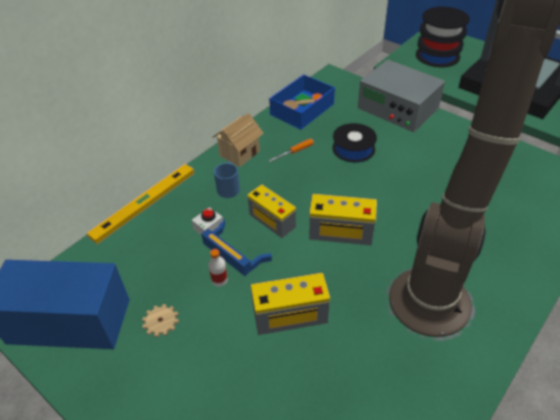

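The top view shows three yellow-topped candidates: A at (270,205), in front of the bay mouth, B at (313,284) and C at (170,317). The bay is at (195,205), the charger with its red button at (214,155), the glue at (163,221), and the arm base at the bottom. I'll measure the sizes next.

```bash
python3 - <<'E'
from h import *
z=np.load('pics/top0.npz');p,d=z['p'],z['d']
c=imaging.calibration('top');f=210/np.tan(np.radians(c['fov_y']/2));R=c['R'];t=c['t']
v,u=np.mgrid[:420,:560];P=np.stack([(u-c['cx'])/f*d,(v-c['cy'])/f*d,d],-1);W=(P-t)@R
np.save('pics/W.npy',W)
for n,(x0,x1,y0,y1) in dict(A=(250,292,168,242),B=(270,356,235,332),C=(118,222,272,362)).items():
    w_=W[y0:y1,x0:x1].reshape(-1,3); w_=w_[(w_[:,2]>.05)]
    h=np.median(w_[:,2]); q=w_[abs(w_[:,2]-h)<.012]
    r=cv2.minAreaRect((q[:,:2]*1000).astype(np.float32)); print(n,h,r,[b.round() for b in cv2.boxPoints(r)])
def top(lo,x0,x1,y0,y1,m):
    hs=W[y0:y1,x0:x1][m[y0:y1,x0:x1]].reshape(-1,3);return hs
red=(p[...,0]>150)&(p[...,1]<60)
hs=top(0,200,230,140,170,red);print('btn',hs.mean(0),hs.max(0),hs.min(0),len(hs))
hs=W[135:175,192:236].reshape(-1,3);q=hs[abs(hs[:,2]-.045)<.008];print('module',cv2.boxPoints(cv2.minAreaRect((q[:,:2]*1000).astype(np.float32))),np.median(q[:,2]))
hs=W[165:248,183:212].reshape(-1,3);q=hs[abs(hs[:,2]-.05)<.008];print('stop',cv2.boxPoints(cv2.minAreaRect((q[:,:2]*1000).astype(np.float32))),np.median(q[:,2]))
im=cv2.imread('pics/top0.png')[125:335,110:360];cv2.imwrite('pics/crop1.png',cv2.resize(im,None,fx=2.8,fy=2.8,interpolation=2))
E
```

```text
A 0.0926700555538673 ((543.0103759765625, 44.65220260620117), (64.94477081298828, 152.72621154785156), 85.50420379638672) [array([464.,  18.], dtype=float32), array([617.,   6.], dtype=float32), array([622.,  71.], dtype=float32), array([469.,  83.], dtype=float32)]
B 0.12008503998138456 ((340.4942321777344, -52.960784912109375), (194.69717407226562, 84.14836120605469), 31.282201766967773) [array([235., -68.], dtype=float32), array([ 279., -139.], dtype=float32), array([446., -38.], dtype=float32), array([402.,  34.], dtype=float32)]
C 0.11975509687979512 ((271.0687255859375, 285.6424560546875), (195.86781311035156, 85.19204711914062), 50.162994384765625) [array([176., 238.], dtype=float32), array([241., 183.], dtype=float32), array([367., 334.], dtype=float32), array([301., 388.], dtype=float32)]
btn [0.68417987 0.18423043 0.06506227] [0.70251304 0.19753143 0.06945431] [0.670307   0.17108999 0.05211683] 101
module [[627.83966 159.5713 ]
 [712.5163  153.15294]
 [718.9826  238.46175]
 [634.30597 244.88011]] 0.04360254765566709
stop [[456.52734 236.13481]
 [658.85333 194.4008 ]
 [669.8545  247.73415]
 [467.5285  289.46814]] 0.048319631310197564
```

View pics/crop1.png

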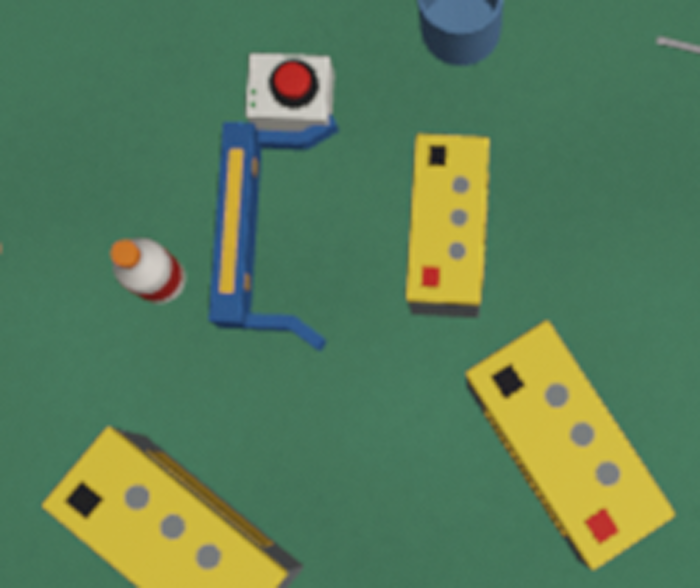

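Battery A measures 65×152×93 mm, so it is the one meant. B and C are about 85×195×120 mm. In the crop A is centred at about (449,218), and the bay's stop, rails and flares are clear. Next I'll refine the bay pose.

```bash
python3 - <<'E'
from h import *
W=np.load('pics/W.npy')
F=lambda x,y:(x/2.8+110,y/2.8+125)
P={}
for n,(x,y,z) in dict(sf1=(258,128,.05),sf2=(245,322,.05),sb1=(223,124,.05),sb2=(210,322,.05),r1in=(258,147,.025),r1corner=(305,147,.025),r2in=(247,316,.025),r2corner=(296,317,.025),fl1=(337,128,.025),fl2=(322,347,.025),btn=(293,80,.065),m1=(248,55,.045),m2=(333,58,.045),m3=(330,124,.045),m4=(247,116,.045),a1=(416,134,.094),a2=(490,138,.094),a3=(481,305,.094),a4=(407,299,.094),mug=(460,0,.09)).items():
    P[n]=w('top',*F(x,y),z=z); print(n,(P[n]*1000).round())
p=np.load('pics/top0.npz')['p'].astype(int)
m=(abs(W[...,2]-.049)<.005); v,u=np.mgrid[:420,:560]; m&=(u>182)&(u<206)&(v>167)&(v<243)
q=(W[m][:,:2]*1000).astype(np.float32)
r=cv2.minAreaRect(q);print(r,cv2.boxPoints(r),m.sum())
c=np.median(q,0);print(c, q.mean(0))
E
```

```text
sf1 [642. 217.  50.]
sf2 [460. 229.  50.]
sb1 [647. 250.  50.]
sb2 [461. 260.  50.]
r1in [631. 221.  25.]
r1corner [630. 177.  25.]
r2in [469. 231.  25.]
r2corner [467. 186.  25.]
fl1 [648. 146.  25.]
fl2 [438. 162.  25.]
btn [683. 183.  65.]
m1 [716. 228.  45.]
m2 [711. 148.  45.]
m3 [646. 151.  45.]
m4 [656. 229.  45.]
a1 [619.  69.  94.]
a2 [614.   3.  94.]
a3 [463.  15.  94.]
a4 [470.  80.  94.]
mug [747.  26.  90.]
((554.5609741210938, 243.38365173339844), (32.015464782714844, 188.96864318847656), 86.43988037109375) [[459.26495 233.2739 ]
 [647.86896 221.53973]
 [649.857   253.49341]
 [461.253   265.22757]] 827
[552.374   243.36731] [553.48785 243.4025 ]
```

>>> jog_arm:
  translation:
    - [0.5,-0.45,0]
    - [1.4,-1.25,0]
    - [2.4,-2.15,0]
    - [3.4,-3.05,0]
    - [4.4,-4,0]
    - [5.4,-4.9,0]
    - [6.4,-5.8,0]
    - [7.4,-6.7,0]
    - [8.3,-7.5,0]
    - [8.9,-8.05,0]
  twist: [0,0,0,0,0,0,0,0,0,0]

```text
time_s: 1.1
ee_pos: [0.3541, -0.3038, 0.2225]
eef_rot: [[0.969, 0.248, 0.0], [0.248, -0.969, 0.001], [0.0, -0.0, -1.0]]
ft_force: [0.8, -0.3, 0.2]
opening: 0.088
```

>>> jog_arm:
  translation:
    - [0.8,-0.7,0]
    - [1.8,-1.6,0]
    - [2.8,-2.5,0]
    - [3.8,-3.4,0]
    - [4.8,-4.3,0]
    - [5.8,-5.2,0]
    - [6.8,-6.1,0]
    - [7.8,-7.0,0]
    - [8.5,-7.7,0]
    - [8.9,-8.05,0]
  twist: [-1.5,-3,-4.5,-6,-7.5,-9,-10.5,-12,-13.5,-14.44]

```text
time_s: 2.1
ee_pos: [0.5532, -0.0035, 0.2223]
eef_rot: [[0.055, 0.999, -0.0], [0.999, -0.055, 0.001], [0.001, -0.0, -1.0]]
ft_force: [1.0, -0.2, -0.5]
opening: 0.088
```

```bash
python3 - <<'E'
from h import *
s=monitor.get_state();print(s['time_s'],s['ee_pos'],s['eef_rot'],s['ft_force'],s['qpos'],s['opening'])
E
```

```text
2.1 [ 0.55318082 -0.00351452  0.22232954] [[ 5.46496447e-02  9.98505551e-01 -2.85582295e-04]
 [ 9.98504512e-01 -5.46491628e-02  1.48607046e-03]
 [ 1.46824277e-03 -3.66368433e-04 -9.99998855e-01]] [ 0.98201919 -0.230877   -0.54764941] [ 22.22171459  20.17643647 -34.18613993  99.8383647   12.37744112
  63.79253229 -18.96683101] 0.08796340150327295
```

>>> jog_arm:
  translation:
    - [-0.2,0,0.3]
    - [-0.35,0,1]
    - [-0.35,0,1.8]
    - [-0.35,0,2.6]
    - [-0.35,0,3.4]
    - [-0.35,0,4.2]
    - [-0.35,0,4.8]
    - [-0.35,0,5.2]
    - [-0.35,0,5.3]
    - [-0.35,0,5.3]
  twist: [0,0,0,0,0,0,0,0,0,0]

```text
time_s: 3.1
ee_pos: [0.5516, -0.0176, 0.0635]
eef_rot: [[0.064, 0.998, -0.001], [0.998, -0.064, -0.0], [-0.0, -0.001, -1.0]]
ft_force: [1.0, 0.9, -0.1]
opening: 0.088
```

```bash
python3 - <<'E'
from h import *
snap('top','top1');snap('side','side1')
a=cv2.imread('pics/top1.png')[110:330,180:380];b=cv2.imread('pics/side1.png')[140:360,190:390]
cv2.imwrite('pics/c2.png',cv2.resize(np.hstack([a,b]),None,fx=2,fy=2,interpolation=2))
s=monitor.get_state();print(s['time_s'],s['ee_pos'],s['ft_force'],s['qpos'])
E
```

```text
3.2 [ 0.55232513 -0.01733124  0.0644039 ] [0.60071452 0.20432399 0.17550387] [ 19.29688772  30.63726617 -29.63274067 108.73432681  20.58406137
  45.84835348 -25.05319958]
```

View pics/c2.png

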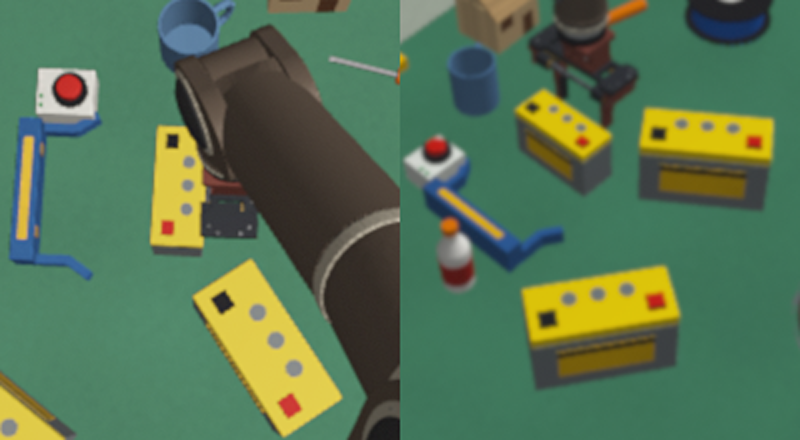

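Left (top view): the gripper, at (230,200), sits behind battery A, and B has clearance. Right (side view): the fingers, at (560–605,95), are just behind A's rear face. I'll lower and then push.

>>> jog_arm:
  translation:
    - [0,0,0.3]
    - [0,0,0.6]
    - [0,0,0.9]
    - [0,0,1.2]
    - [0,0,1.4]
    - [0,0,1.4]
    - [0,0,1.4]
  twist: [0,0,0,0,0,0,0]

```text
time_s: 3.9
ee_pos: [0.5518, -0.017, 0.0215]
eef_rot: [[0.063, 0.998, -0.0], [0.998, -0.063, 0.0], [0.0, -0.0, -1.0]]
ft_force: [0.1, 0.8, 0.7]
opening: 0.0878
```

>>> jog_arm:
  translation:
    - [0.1,0,0]
    - [0.2,0,0]
    - [0.3,0,0]
    - [0.4,0,0]
    - [0.5,0,0]
    - [0.6,0,0]
    - [0.7,0,0]
    - [0.8,0,0]
    - [0.9,0,0]
    - [1,0,0]
  twist: [0,0,0,0,0,0,0,0,0,0]

```text
time_s: 4.9
ee_pos: [0.554, 0.0049, 0.0224]
eef_rot: [[0.068, 0.998, -0.001], [0.998, -0.068, -0.009], [-0.009, 0.0, -1.0]]
ft_force: [-2.4, -22.2, 11.7]
opening: 0.0877
```

```bash
python3 - <<'E'
from h import *
snap('top','top2');p,d=snap('side','side2')
a=cv2.imread('pics/top2.png')[130:260,170:310];b=cv2.imread('pics/side2.png')[150:280,210:350]
cv2.imwrite('pics/c3.png',cv2.resize(np.hstack([a,b]),None,fx=2.8,fy=2.8,interpolation=2))
s=monitor.get_state();print(s['time_s'],s['ee_pos'],s['ft_force'],s['ft_torque'])
E
```

```text
5.0 [0.55411889 0.00616367 0.02231052] [ -0.24702205 -17.242598     7.66580722] [-3.23149588  0.23539258  0.07306536]
```

View pics/c3.png

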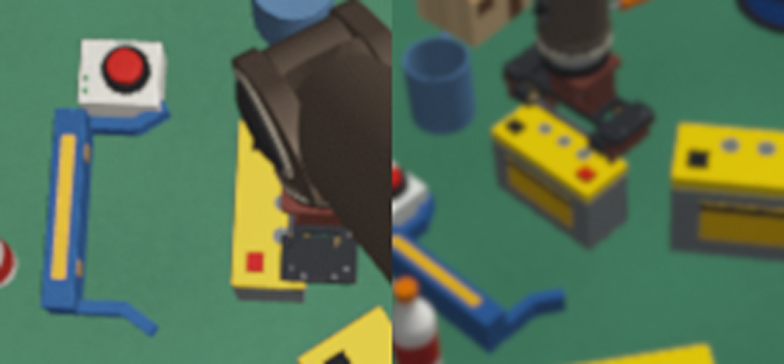

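The gripper body overhangs A's rear top edge slightly, at side (600,130), with no obvious tilt. I'll check the tilt of the battery's top from depth.

```bash
cat >> h.py <<'E'
def tilt(f,n='side',box=(235,350,170,240)):
    z=np.load(f'pics/{f}.npz');p,d=z['p'].astype(int),z['d']
    c=imaging.calibration(n);F=210/np.tan(np.radians(c['fov_y']/2))
    v,u=np.mgrid[:420,:560];P=np.stack([(u-c['cx'])/F*d,(v-c['cy'])/F*d,d],-1);W=(P-c['t'])@c['R']
    m=(p[...,0]>150)&(p[...,1]>130)&(p[...,2]<100)&(W[...,2]>.08)&(W[...,2]<.11)
    x0,x1,y0,y1=box; k=np.zeros_like(m);k[y0:y1,x0:x1]=1;m&=k
    q=W[m]
    for _ in range(3):
        A=np.c_[q[:,:2],np.ones(len(q))];s=np.linalg.lstsq(A,q[:,2],rcond=None)[0];r=A@s-q[:,2];q=q[abs(r)<max(2.5*r.std(),1e-4)]
    rc=cv2.minAreaRect((q[:,:2]*1000).astype(np.float32))
    print(f,len(q),'slope deg',np.degrees(s[:2]).round(2),'z',q[:,2].mean().round(4),'rect',cv2.boxPoints(rc).round(),'res',r.std().round(4))
E
python3 - <<'E'
from h import *
for f in('side0','side1','side2'):tilt(f)
E
```

```text
side0 592 slope deg [0.19 0.77] z 0.095 rect [[467.  13.]
 [621.   4.]
 [625.  71.]
 [471.  80.]] res 0.0025
side1 626 slope deg [-0.12  0.52] z 0.0949 rect [[466.  15.]
 [620.   3.]
 [626.  71.]
 [471.  83.]] res 0.0026
side2 576 slope deg [0.36 1.03] z 0.0951 rect [[467.  24.]
 [623.  13.]
 [628.  79.]
 [471.  90.]] res 0.0026
```

No tilt (slope change is within noise), and the battery has slid about 9 mm. I'll go on with the push, 3 mm higher.

>>> jog_arm:
  translation:
    - [0.1,0,-0.1]
    - [0.25,0,-0.1]
    - [0.4,0,-0.1]
    - [0.55,0,-0.1]
    - [0.7,0,-0.1]
    - [0.85,0,-0.1]
    - [1,0,-0.1]
    - [1.15,0,-0.1]
    - [1.3,0,-0.1]
    - [1.45,0,-0.1]
  twist: [0,0,0,0,0,0,0,0,0,0]

```text
time_s: 6.0
ee_pos: [0.5549, 0.0521, 0.0233]
eef_rot: [[0.065, 0.998, -0.004], [0.998, -0.065, -0.005], [-0.005, -0.004, -1.0]]
ft_force: [-0.1, -10.1, -5.7]
opening: 0.0876
```

>>> jog_arm:
  translation:
    - [0.15,0,0]
    - [0.3,0,0]
    - [0.45,0,0]
    - [0.6,0,0]
    - [0.75,0,0]
    - [0.9,0,0]
    - [1.05,0,0]
    - [1.2,0,0]
    - [1.3,0,0]
    - [1.4,0,0]
  twist: [0,0,0,0,0,0,0,0,0,0]

```text
time_s: 7.0
ee_pos: [0.5575, 0.0938, 0.0231]
eef_rot: [[0.065, 0.998, -0.004], [0.998, -0.065, -0.006], [-0.006, -0.004, -1.0]]
ft_force: [-1.3, -9.4, -6.6]
opening: 0.0878
```

```bash
python3 - <<'E'
from h import *
snap('top','top3');p,d=snap('side','side3');tilt('side3',box=(220,350,170,260))
a=cv2.imread('pics/top3.png')[130:260,170:310];b=cv2.imread('pics/side3.png')[160:290,195:335]
cv2.imwrite('pics/c4.png',cv2.resize(np.hstack([a,b]),None,fx=2.8,fy=2.8,interpolation=2))
s=monitor.get_state();print(s['time_s'],s['ee_pos'],s['ft_force'],s['eef_rot'][:,1])
E
```

```text
side3 628 slope deg [0.31 0.05] z 0.0957 rect [[471. 111.]
 [626. 102.]
 [630. 168.]
 [475. 178.]] res 0.0023
7.1 [0.55752956 0.09452182 0.02316723] [-0.45564562 -8.32199415 -6.4389729 ] [ 0.99791017 -0.06450771 -0.00374726]
```

View pics/c4.png

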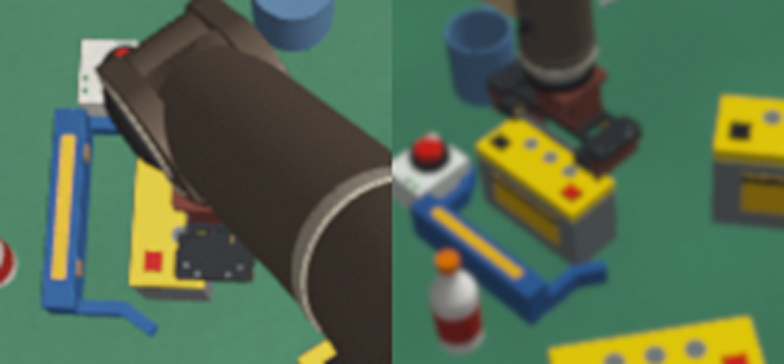

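The battery is upright, centred on the mouth and entering straight (side view: battery at (545,185), rails either side). I'll keep pushing.

>>> jog_arm:
  translation:
    - [0.15,0,0]
    - [0.3,0,0]
    - [0.45,0,0]
    - [0.6,0,0]
    - [0.75,0,0]
    - [0.9,0,0]
    - [1.05,0,0]
    - [1.2,0,0]
    - [1.35,0,0]
    - [1.5,0,0]
  twist: [0,0,0,0,0,0,0,0,0,0]

```text
time_s: 8.1
ee_pos: [0.5603, 0.1383, 0.0229]
eef_rot: [[0.065, 0.998, -0.005], [0.998, -0.065, -0.007], [-0.007, -0.004, -1.0]]
ft_force: [-0.7, -9.9, -5.3]
opening: 0.0883
```

>>> jog_arm:
  translation:
    - [0.06,0,0]
    - [0.12,0,0]
    - [0.18,0,0]
    - [0.24,0,0]
    - [0.3,0,0]
    - [0.35,0,0]
    - [0.4,0,0]
  twist: [0,0,0,0,0,0,0]

```text
time_s: 8.8
ee_pos: [0.5611, 0.1501, 0.0229]
eef_rot: [[0.065, 0.998, -0.005], [0.998, -0.065, -0.007], [-0.007, -0.004, -1.0]]
ft_force: [-0.5, -9.9, -5.7]
opening: 0.0875
```

>>> jog_arm:
  translation:
    - [0.05,0,0]
    - [0.1,0,0]
    - [0.15,0,0]
    - [0.2,0,0]
  twist: [0,0,0,0]

```text
time_s: 9.2
ee_pos: [0.561, 0.1499, 0.023]
eef_rot: [[0.066, 0.998, -0.007], [0.998, -0.066, -0.015], [-0.016, -0.006, -1.0]]
ft_force: [-5.0, -29.9, 8.9]
opening: 0.0878
```

>>> jog_arm:
  translation:
    - [0.05,0,0]
    - [0.1,0,0]
    - [0.15,0,0]
    - [0.2,0,0]
  twist: [0,0,0,0]

```text
time_s: 9.6
ee_pos: [0.5609, 0.1494, 0.0229]
eef_rot: [[0.068, 0.998, -0.01], [0.997, -0.068, -0.024], [-0.025, -0.008, -1.0]]
ft_force: [-7.8, -47.4, 18.6]
opening: 0.0878
```

It has stopped dead, with the force rising to 47 N, so it is probably home. I'll back off and check.

>>> jog_arm:
  translation:
    - [-0.4,0,0]
    - [-0.7,0,0]
    - [-1.2,0,0]
    - [-1.8,0,0]
    - [-2.4,0,0]
    - [-2.6,0,0]
  twist: [0,0,0,0,0,0]

```text
time_s: 10.2
ee_pos: [0.5586, 0.0872, 0.0246]
eef_rot: [[0.064, 0.998, 0.0], [0.998, -0.064, -0.001], [-0.001, 0.0, -1.0]]
ft_force: [0.9, 0.7, 0.8]
opening: 0.0881
```

>>> jog_arm:
  translation:
    - [0,0,-0.5]
    - [0,0,-1.5]
    - [-0.5,0,-2.5]
    - [-1.5,0,-3.5]
    - [-2.5,0,-4.2]
    - [-3,0,-4.5]
  twist: [0,0,0,0,0,0]

```text
time_s: 10.8
ee_pos: [0.5541, -0.0017, 0.1632]
eef_rot: [[0.063, 0.998, 0.004], [0.998, -0.063, -0.0], [-0.0, 0.004, -1.0]]
ft_force: [0.9, -0.4, -0.5]
opening: 0.0879
```

```bash
python3 - <<'E'
from h import *
snap('top','top4');p,d=snap('side','side4');tilt('side4',box=(210,320,180,265));tilt('top4','top',(190,250,160,245))
a=cv2.imread('pics/top4.png')[130:260,170:310];b=cv2.imread('pics/side4.png')[160:290,195:335]
cv2.imwrite('pics/c5.png',cv2.resize(np.hstack([a,b]),None,fx=2.8,fy=2.8,interpolation=2))
s=monitor.get_state();print(s['time_s'],s['ee_pos'],s['ft_force'])
E
```

```text
side4 721 slope deg [0.15 0.89] z 0.0951 rect [[474. 165.]
 [629. 155.]
 [634. 223.]
 [479. 233.]] res 0.0026
top4 1323 slope deg [-0.04  0.07] z 0.0925 rect [[473. 168.]
 [624. 158.]
 [628. 224.]
 [478. 234.]] res 0.0019
10.9 [ 0.55411072 -0.00186869  0.16226002] [ 0.66471627 -0.6535415  -1.37120384]
```

View pics/c5.png

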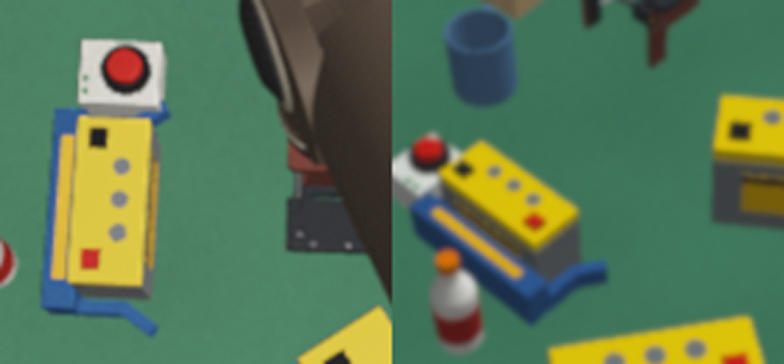

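The battery measures centre (551,196), yaw −3.8°, level, with its front flush on the stop face (predicted home (551,195), −3.6°). In the left view there is no gap between it and the bay at (70,200). Nothing else moved. Next is the button: I'll close the fingers and move above it at (684,184).

>>> jog_arm:
  translation:
    - [0.5,0.3,0]
    - [1.3,0.8,0]
    - [2.1,1.3,0]
    - [2.9,1.8,0]
    - [3.7,2.3,0]
    - [4.5,2.8,0]
    - [5.3,3.3,0]
    - [6,3.7,0]
    - [6.46,3.93,0]
    - [6.46,3.93,0]
  twist: [0,0,0,0,0,0,0,0,0,0]
  gripper: 1

```text
time_s: 11.9
ee_pos: [0.6817, 0.1911, 0.1589]
eef_rot: [[0.057, 0.998, -0.001], [0.998, -0.057, 0.003], [0.003, -0.002, -1.0]]
ft_force: [0.1, 0.1, -0.1]
opening: 0.011
```

>>> jog_arm:
  translation:
    - [0,0,0.2]
    - [0,0,0.7]
    - [0,0,1.2]
    - [0,0,1.7]
    - [0,0,2.1]
    - [0,0,2.4]
    - [0,0,2.5]
    - [0,0,2.5]
  twist: [0,0,0,0,0,0,0,0]

```text
time_s: 12.7
ee_pos: [0.6826, 0.1853, 0.0841]
eef_rot: [[0.063, 0.998, -0.001], [0.998, -0.063, -0.0], [-0.0, -0.001, -1.0]]
ft_force: [-0.8, -0.1, 0.2]
opening: 0.0006
```

```bash
python3 - <<'E'
from h import *
z=np.load('pics/top4.npz');p=z['p'].astype(int);W=None
m=(p[...,0]>140)&(p[...,1]<60)&(p[...,2]<60);m[:140]=0;m[172:]=0;m[:,:195]=0;m[:,236:]=0
v,u=np.nonzero(m);P=np.array([w('top',a,b,d=z['d'][b,a]) for a,b in zip(u,v)])
print(np.percentile(P,[5,25,50,75,95],axis=0).round(4)); t=P[P[:,2]>.064];print(t.mean(0),len(t))
snap('side','side5');b=cv2.imread('pics/side5.png')[130:260,150:290]
cv2.imwrite('pics/c6.png',cv2.resize(b,None,fx=4,fy=4,interpolation=2))
s=monitor.get_state();print(s['time_s'],s['ee_pos'],s['ft_force'],s['opening'])
E
```

```text
[[0.672  0.1719 0.0576]
 [0.6785 0.1775 0.0631]
 [0.685  0.1844 0.0646]
 [0.6914 0.1919 0.0665]
 [0.6986 0.1974 0.0682]]
[0.68467806 0.18569669 0.06609415] 72
12.75 [0.68288909 0.18547379 0.08483211] [-0.21725277 -0.2416016   0.11689445] 0.00042559088258336994
```

View pics/c6.png

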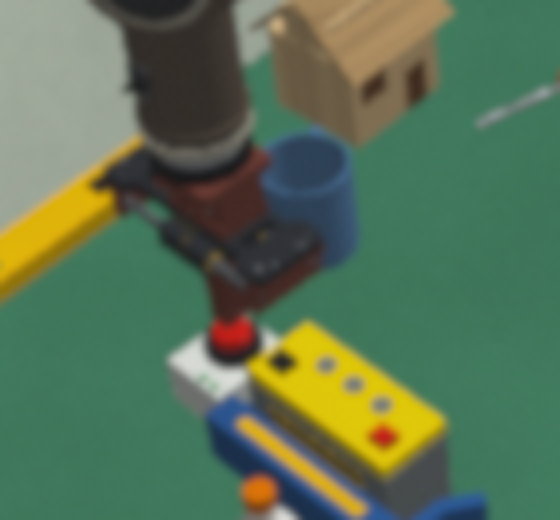

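The fingertips sit centred over the red button, at crop (232,320). I'll press.

>>> jog_arm:
  translation:
    - [0,0,0.2]
    - [0,0,0.4]
    - [0,0,0.55]
    - [0,0,0.65]
    - [0,0,0.7]
    - [0,0,0.75]
  twist: [0,0,0,0,0,0]

```text
time_s: 13.35
ee_pos: [0.6826, 0.1853, 0.0624]
eef_rot: [[0.063, 0.998, -0.0], [0.998, -0.063, -0.0], [-0.0, -0.0, -1.0]]
ft_force: [-1.6, -0.9, 4.9]
opening: 0.0003
```

>>> jog_arm:
  translation:
    - [0,0,0.05]
    - [0,0,0.1]
    - [0,0,0.15]
  twist: [0,0,0]

```text
time_s: 13.65
ee_pos: [0.6828, 0.1854, 0.0609]
eef_rot: [[0.063, 0.998, 0.001], [0.998, -0.063, -0.001], [-0.001, 0.001, -1.0]]
ft_force: [-12.6, -4.9, 30.9]
opening: 0.0008
```

It bottomed out at z≈0.061, with force jumping from 5 to 31 N. Now I'll let go and retreat upwards.

>>> jog_arm:
  translation:
    - [0,0,-0.2]
    - [0,0,-0.5]
    - [0,0,-1]
    - [0,0,-1.8]
    - [0,0,-2.6]
    - [0,0,-3.4]
    - [0,0,-4]
    - [0,0,-4.2]
    - [0,0,-4.2]
  twist: [0,0,0,0,0,0,0,0,0]

```text
time_s: 14.55
ee_pos: [0.6832, 0.1855, 0.1848]
eef_rot: [[0.063, 0.998, 0.002], [0.998, -0.063, 0.001], [0.001, 0.002, -1.0]]
ft_force: [0.2, -0.5, -0.2]
opening: 0.0007
```

```bash
python3 - <<'E'
from h import *
snap('side','side6');tilt('side6',box=(210,320,180,265))
cv2.imwrite('pics/c7.png',cv2.imread('pics/side6.png'))
s=monitor.get_state();print(s['time_s'],s['ee_pos'],s['ft_force'])
E
```

```text
side6 737 slope deg [-0.15  0.71] z 0.0951 rect [[473. 167.]
 [630. 155.]
 [635. 221.]
 [478. 233.]] res 0.0026
14.6 [0.68267083 0.18524539 0.18349199] [ 0.38460177 -0.52705551  0.09137613]
```

View pics/c7.png

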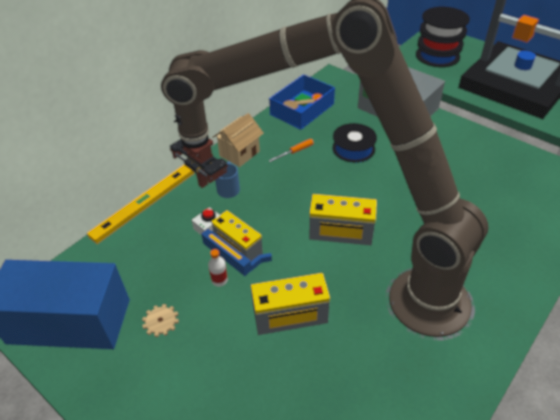

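The battery is home at (236,235), the button is up again at (208,213), everything else is in place and the arm is clear.

```bash
python3 -c "from h import *; print(job_done())"
```

```text
the job is handed in; nothing more can be done
None
```

The battery is in the blue bay against its back stop, and the red button was then pressed right down and released. I handed the job in at 14.6 s.

- **Battery:** I chose the 65×152 mm battery; the other two are about 85×195 mm. I slid it in with the open fingers about 23 mm above the bench. It stopped dead against the stop, and the push force reached 47 N before I backed off. Afterwards it measured level at (551,196) mm, yaw −3.8°, against my estimate of the bay at (551,195), −3.6°. It had not moved after the button press.
- **Button:** I pressed it with the closed fingers. The force jumped from 5 N to 31 N at z≈61 mm, so it reached the bottom. The last picture shows it up again.
- **Final check:** the arm was clear with no contact force, and the bystanders looked unmoved in the side view.
- **Checks that disagreed:** the top and side cameras differed by 2–4 mm on positions, so flushness rests mainly on the hard stop and the matching yaw. An upward force of 12 N when pushing began, and 19 N at the stop, was never fully explained. The battery's top showed no tilt beyond measurement noise when checked early in the push, midway and after backing off.

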